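# Put the studio tools on their outline mats

### The job

Tidy the textile studio table: set each of the four tools down flat and centred on the charcoal mat that shows its own printed shape (red pattern weight, blue tape roll, yellow pin tin, orange marker), the tin and the marker lined up with their printed shapes, either way round. Leave the amber dye bottle and the brass thimble standing where they are.

Things in the scene. Friction and masses are not known exactly. Their poses are not given: they have to be found in the camera images.
- weight_mid (a point): Pattern weight, loose, about 0.4 kg: red disc 60 mm in diameter and 18 mm high with an upright steel knob 22 mm in diameter on its middle, 36 mm tall (whole height 54 mm). The point is on its axis half-way up, 27 mm above its underside; z is up its axis. It can be lifted by the knob.
- tape_mid (a point): Roll of blue tape lying flat, loose, about 50 g: ring 56 mm in outer and 38 mm in inner diameter, 24 mm high. The point is the centre of the ring, 12 mm above its underside; z is up its axis.
- tin_mid (a point): Yellow closed pin tin, loose, about 0.12 kg: rectangular, 80 x 45 x 28 mm (its x, y, z), a small pale label on top. The point is its centre, 14 mm above its underside; x runs along its 80 mm side, z up.
- marker_mid (a point): Short fat orange marker with a black cap, lying, loose, about 30 g: square barrel 100 x 18 x 18 mm. The point is its centre, 9 mm above its underside; x runs along its length towards the cap, z up.
- mat_weight_top (a point): Square charcoal mat, 110 x 110 x 4 mm, fixed to the table, with a flat printed solid red disc (66 mm in diameter) in its middle: the place of the red pattern weight. The point is the centre of the mat's upper face, 4 mm above the table; z is up.
- mat_tape_top (a point): Square charcoal mat, 110 x 110 x 4 mm, fixed to the table, with a flat printed blue ring (62 mm outer, 32 mm inner diameter) in its middle: the place of the tape roll. The point is the centre of the mat's upper face, 4 mm above the table; z is up.
- mat_tin_top (a point): Square charcoal mat, 110 x 110 x 4 mm, fixed to the table, with a flat printed broad yellow rectangle (84 x 49 mm) in its middle: the place of the pin tin. The point is the centre of the mat's upper face, 4 mm above the table; z is up, x runs along the printed rectangle's long side.
- mat_marker_top (a point): Square charcoal mat, 110 x 110 x 4 mm, fixed to the table, with a flat printed narrow orange bar (104 x 23 mm) in its middle: the place of the marker. The point is the centre of the mat's upper face, 4 mm above the table; z is up, x runs along the printed bar.
- dye_mid (a point): Small amber dye bottle with a black cap, loose, 34 mm in diameter, 55 mm tall, standing among the tools. The point is on its axis, 27.5 mm above its underside. Not to be knocked or moved.
- thimble_mid (a point): Brass thimble, loose, 21 mm in diameter, 24 mm tall, standing among the tools. The point is on its axis, 12 mm above its underside. Not to be knocked or moved.

How it is judged:
By the outcome, as a careful person would: the job done as asked, in the order asked, and still so for the second after the job is handed in, with the robot touching nothing.
It also fails if it takes over 128 s, if anything falls off the work surface, if the arm or the gripper's body presses on something with over 40 N, if the wrist force passes 120 N, or if a joint passes its speed limit or range.

### The arm

A 7-joint arm with a two-finger parallel gripper is mounted at the origin on the work surface. World frame = base frame: x ahead of the robot, y to its left, z up, the work surface at z = 0. Lengths are in m, angles in rad, forces in N, time in s.
With the tool pointing down it reaches from about 0.35 to 0.9 m from the base axis. Payload 8.1 kg.
Tool frame: the origin (TCP) lies midway between the tips of the shut fingers; the grasp point (between the pads) lies 19 mm behind it; z points along the fingers, y is the line along which they close (so a half turn about z gives the same grasp; the last joint's range is limited). The gripper opens to 92 mm and grips with 3 to 60 N. Pads are 19 mm wide; open, the fingers measure 130 mm over their backs; the gripper's body (75 mm by 190 mm) begins 47 mm behind the grasp point.
Start: joints at [1.194, 0.434, 0.025, 1.573, -0.012, 1.134, -0.075], TCP at [0.169, -0.602, 0.227] pointing down, gripper open.
Joint ranges: [-2.62, 2.62], [-0.44, 2.09], [-1.27, 1.32], [0.08, 2.57], [-1.32, 4.46], [0.12, 2], [-2.74, 2.74]. Speed limits (rad/s): [2.22, 2.22, 3.01, 3.01, 3.14, 3.14, 3.14].

### API

Orientations are given as a rotation vector (axis times angle).
In Python, from cell import arm gives the robot as it stands.
- The arm moves only by the tool send_rows, never from a script. Its argument "increments" is a list of rows, each a list of 3 entries, a list of its own where there are three numbers: the finger opening in cm, from 0 to 9.18, then the shift along the tool's x, y, z in cm, then the turn, a rotation vector about the tool's x, y, z in rad. A call has 1 to 5 rows; each row shifts and turns the commanded pose from where the row before left it, along the tool's axes as they then stand; what a row does not reach is not made up. A row lasts 1/10 s, in which the tool goes at most 50 mm and 8.59 degrees, less where a joint would pass 70% of its speed; a pose out of reach is approached as far as the arm can. A call is refused whole if a number of a shift passes 5 or a number of a turn 0.15, either way. A call with a gripper value outside its range is refused whole. The fingers move at their own pace and stop on an object; "force" is the grip in N (left out, the last holds). Time passes only in rows, so rows that do not move let the fingers close. It gives the time, the measured TCP pose, the force, the opening and the grip force at its end, in the units of the state.
- arm.observe(): the state, without advancing time (a new reading comes with each control period).
- arm.get_image(name): name is "scene" or "side" or "wrist"; returns the picture (420x560x3 uint8, red, green, blue); there is no depth.
- arm.camera_params(name): a dict with "camera_matrix" (3x3 intrinsics, pixels), "R" (3x3) and "t" (3): a world point X has camera coordinates R X + t. Camera axes: x right, y down, z forward; pixel columns grow to the right and rows downward; lengths in m; the calibration is good to about 2 mm. The wrist camera is an equidistant fisheye: a pixel r from the principal point sees the ray r / f radians off the axis. A picture is of the moment at which its call begins: read the wrist's pose just before it. camera_params takes no time and is no camera call; for the wrist camera it gives the pose at the moment of the call.
- arm.sign_off(): hands the job in; it is judged then, once.
The state is a dict: "clock": time; "joints": joint angles; "dq": joint speeds; "joint_efforts": joint torques, N m; "position": TCP position; "ee_rot": TCP orientation; "force": force on the tool from outside, world axes, zero at the start; "ft_torque": the same for the moment, N m; "width": opening from 0.0 (shut) to 1.0 (fully open); "gripper_force": force on a finger pad.
Only numpy, scipy, OpenCV 4.12 (cv2) and the standard library are available. Lean on these libraries where they do the work, as an engineer would, in place of code of your own. Each camera call takes 0.05 s, during which the arm holds its last target. There are 200 camera calls.

## Working session

There is one attempt and no reset: what is moved stays moved. The work goes in short steps, Python scripts to look and compute and a tool call to move; the robot and the scene stay as the last step left them, time stands still between calls to the robot, and variables do not carry over. Pictures are saved under pics/ and viewed, at most 16 in all, crops included, and the job is handed in when it is done.

Besides the shell and the picture viewer there is one more tool, called after "Request:" by a JSON object that holds its "name" and its "arguments". send_rows: Moves the arm, as the interface text tells. Its arguments: {"type":"object","properties":{"increments":{"type":"array"},"force":{"type":"number"}},"required":["increments"]}

```bash
mkdir -p pics; python3 - <<'E'
from cell import arm
import cv2
s=arm.observe();print({k:s[k] for k in('clock','position','ee_rot','width','joints')})
for n in('scene','side','wrist'):
    p=arm.camera_params(n);print(n,p)
    cv2.imwrite(f'pics/{n}0.png',arm.get_image(n)[:,:,::-1])
E
```

```text
{'clock': 0.0, 'position': array([ 0.16878911, -0.60123352,  0.22591929]), 'ee_rot': array([-3.11065471e+00, -4.28378679e-01,  5.60933261e-04]), 'width': 1.0025472182989221, 'joints': array([ 1.19441389,  0.43524998,  0.02497463,  1.57412017, -0.01161054,
        1.13398724, -0.07510132])}
scene {'camera_matrix': array([[492.02322   ,   0.        , 284.07338173],
       [  0.        , 492.02322   , 212.58068282],
       [  0.        ,   0.        ,   1.        ]]), 'R': array([[ 0.86197108,  0.50684278, -0.01078202],
       [ 0.35352798, -0.61620507, -0.70378212],
       [-0.36335082,  0.60282809, -0.71033406]]), 't': array([-0.4791432 , -0.15394399,  1.27043792])}
side {'camera_matrix': array([[461.56654139,   0.        , 285.81466414],
       [  0.        , 461.56654139, 206.03884015],
       [  0.        ,   0.        ,   1.        ]]), 'R': array([[-7.71259399e-01, -6.36520383e-01,  8.61221458e-04],
       [-3.22715716e-01,  3.89861432e-01, -8.62474713e-01],
       [ 5.48646978e-01, -6.65469658e-01, -5.06099425e-01]]), 't': array([0.40118157, 0.21913497, 0.70751205])}
wrist {'camera_matrix': array([[325.1922621 ,   0.        , 282.17587378],
       [  0.        , 325.1922621 , 206.77280459],
       [  0.        ,   0.        ,   1.        ]]), 'R': array([[ 2.70069434e-01, -9.62840846e-01, -7.31170394e-05],
       [-9.18551917e-01, -2.57669496e-01,  2.99781266e-01],
       [-2.88660488e-01, -8.08945949e-02, -9.54007960e-01]]), 't': array([-0.62411969, -0.0383739 ,  0.39076218])}
```

View pics/scene0.png

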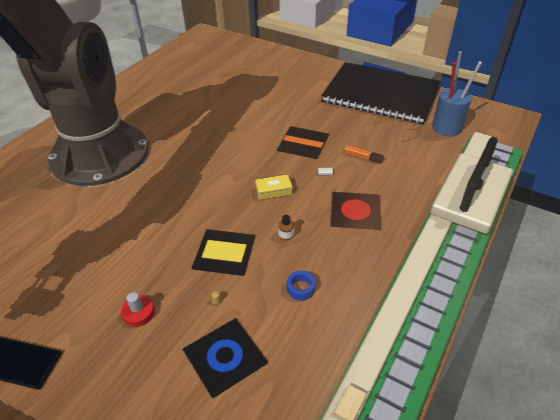

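View pics/side0.png

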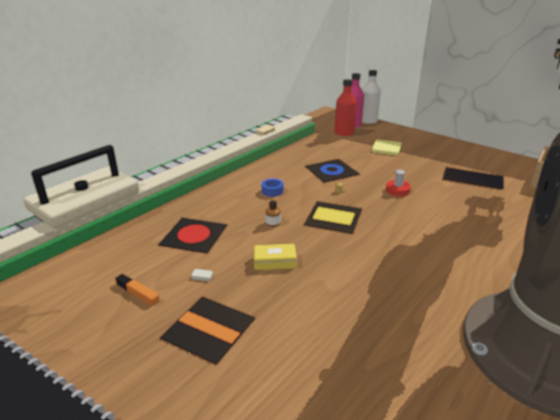

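The scene view shows all items: weight (137,310), tape (301,286), tin (273,187), marker (363,154). The mats are red (356,210), blue (225,355), yellow (224,252) and orange (303,142). The bottle is at (287,228), the thimble at (215,297), and there is an unlisted white block at (325,171). The side view agrees.

```bash
cat > h.py <<'E'
from cell import arm
import cv2, numpy as np
from scipy.spatial.transform import Rotation as Ro
HSV={'red':[((0,150,70),(6,255,255)),((174,150,70),(180,255,255))],'blue':[((108,130,60),(125,255,255))],
'yellow':[((24,140,110),(34,255,255))],'orange':[((7,200,150),(16,255,255))],'dark':[((0,0,0),(180,255,45))]}
def grab(n):
    p=arm.camera_params(n); im=arm.get_image(n); return p,im
def blobs(im,c,amin=60):
    h=cv2.cvtColor(im,cv2.COLOR_RGB2HSV); m=sum(cv2.inRange(h,*r) for r in HSV[c]).astype(np.uint8)
    m=cv2.morphologyEx(m,cv2.MORPH_CLOSE,np.ones((3,3)))
    cs,_=cv2.findContours(m,cv2.RETR_EXTERNAL,cv2.CHAIN_APPROX_NONE)
    return [k for k in sorted(cs,key=cv2.contourArea)[::-1] if cv2.contourArea(k)>=amin]
def cast(p,uv,z,fish=False):
    K=p['camera_matrix'];uv=np.atleast_2d(np.asarray(uv,float).reshape(-1,2))
    d=(uv-K[:2,2])/[K[0,0],K[1,1]]
    if fish:
        t=np.linalg.norm(d,axis=1,keepdims=True);d=np.c_[d/np.maximum(t,1e-9)*np.sin(t),np.cos(t)]
    else: d=np.c_[d,np.ones(len(d))]
    C=-p['R'].T@p['t'];w=d@p['R']
    return (C+w*((z-C[2])/w[:,2])[:,None])[:,:2]
def rect(P):
    """min-area rect of plane points (m): centre, long-axis angle deg, sides mm"""
    (c,(w,h),a)=cv2.minAreaRect((P*1000).astype(np.float32))
    if w<h:w,h,a=h,w,a+90
    return np.round(np.array(c)/1000,4),round((a+90)%180-90,1),(round(w),round(h))
def tool():
    s=arm.observe();R=Ro.from_rotvec(s['ee_rot']).as_matrix()
    return s['position'],R
def togo(xyz,yaw=None):
    """shift in tool axes (cm) and turn (rad, tool z) to bring TCP to xyz, tool pointing down, tool y along world angle yaw deg"""
    p,R=tool();print('tool shift cm',np.round(R.T@(np.array(xyz)-p)*100,2),end=' ')
    if yaw is not None:
        cur=np.degrees(np.arctan2(R[1,1],R[0,1]));d=(yaw-cur+90)%180-90
        y=np.radians(cur+d);Y=np.array([np.cos(y),np.sin(y),0]);Z=np.array([0,0,-1.]);T=np.c_[np.cross(Y,Z),Y,Z]
        print('turn rad',np.round(Ro.from_matrix(R.T@T).as_rotvec(),3),end=' ')
    print()
E
python3 - <<'E'
from h import *
for n in('scene','side'):
    im=cv2.imread(f'pics/{n}0.png')[:,:,::-1].copy();p=arm.camera_params(n)
    for c in('red','blue','yellow','orange'):
        for k in blobs(im,c):
            m=cv2.moments(k);print(n,c,[round(m['m10']/m['m00']),round(m['m01']/m['m00'])],*[(z,*rect(cast(p,k,z))) for z in(.004,.012,.02)])
p=arm.camera_params('scene')
print('dye,thimble,white bases',cast(p,[[287,237],[215,302],[325,173]],0.0))
print(tool())
E
```

```text
scene red [138, 313] (0.004, array([ 0.4206, -0.3129]), -29.9, (67, 61)) (0.012, array([ 0.4258, -0.316 ]), -29.9, (67, 60)) (0.02, array([ 0.431 , -0.3191]), -29.9, (66, 59))
scene red [355, 209] (0.004, array([0.6614, 0.1389]), 29.8, (66, 64)) (0.012, array([0.6641, 0.1312]), 29.8, (65, 63)) (0.02, array([0.6668, 0.1235]), 29.8, (65, 63))
scene blue [537, 87] (0.004, array([0.8686, 0.9747]), -80.9, (1189, 179)) (0.012, array([0.8692, 0.9585]), -80.9, (1177, 178)) (0.02, array([0.8698, 0.9423]), -80.9, (1165, 176))
scene blue [479, 32] (0.004, array([0.6496, 1.1761]), -83.7, (613, 188)) (0.012, array([0.6525, 1.1578]), -83.7, (606, 186)) (0.02, array([0.6553, 1.1395]), -83.7, (600, 185))
scene blue [380, 19] (0.004, array([0.3185, 1.0846]), -74.3, (400, 246)) (0.012, array([0.3248, 1.0672]), -74.3, (395, 244)) (0.02, array([0.331 , 1.0499]), -74.3, (391, 241))
scene blue [224, 355] (0.004, array([ 0.6138, -0.3053]), 30.1, (63, 61)) (0.012, array([ 0.617 , -0.3085]), 30.1, (63, 61)) (0.02, array([ 0.6202, -0.3117]), 30.1, (62, 60))
scene blue [300, 285] (0.004, array([ 0.6565, -0.107
[... 1830 characters left out ...]
]), 39.6, (60, 60))
side yellow [275, 256] (0.004, array([0.4745, 0.0894]), 42.9, (82, 78)) (0.012, array([0.4673, 0.0975]), 42.9, (80, 77)) (0.02, array([0.4602, 0.1056]), 42.9, (79, 76))
side yellow [334, 215] (0.004, array([ 0.4721, -0.1097]), 20.1, (89, 59)) (0.012, array([ 0.465 , -0.0986]), 20.1, (88, 58)) (0.02, array([ 0.4579, -0.0876]), 20.1, (86, 57))
dye,thimble,white bases [[ 0.56843934 -0.00895545]
 [ 0.53293432 -0.22215485]
 [ 0.54327964  0.21919744]]
(array([ 0.16884487, -0.60138951,  0.2261388 ]), array([[ 9.62761994e-01,  2.70350075e-01, -4.23616994e-04],
       [ 2.70350382e-01, -9.62761396e-01,  1.07953081e-03],
       [-1.15990852e-04, -1.15385625e-03, -9.99999328e-01]]))
```

Request:
{"name": "send_rows", "arguments": {"increments": [[9.18,[4,-2.6,0.4],[0,0,0]],[9.18,[4,-2.6,0.4],[0,0,0]],[9.18,[4,-2.6,0.4],[0,0,0]],[9.18,[4,-2.6,0.4],[0,0,0]],[9.18,[4,-2.6,0.4],[0,0,0]]], "force": 20}}

```text
clock: 0.65
position: [0.3272, -0.4208, 0.2065]
ee_rot: [-3.112, -0.428, 0.0]
force: [0.8, -1.1, 0.5]
width: 1.001
gripper_force: 0.0
```

Request:
{"name": "send_rows", "arguments": {"increments": [[9.18,[4,-2.6,0.4],[0,0,0]],[9.18,[4,-2.6,0.4],[0,0,0]],[9.18,[4,-2.6,0.4],[0,0,0]],[9.18,[0,0,0],[0,0,0]],[9.18,[0,0,0],[0,0,0]]]}}

```text
clock: 1.15
position: [0.4215, -0.3138, 0.1945]
ee_rot: [-3.111, -0.434, 0.001]
force: [-0.4, 0.0, 1.0]
width: 1.004
gripper_force: 0.0
```

```bash
python3 - <<'E'
from h import *
s=arm.observe();print(s['clock'],tool())
p,im=grab('wrist');cv2.imwrite('pics/w1.png',im[:,:,::-1])
for c in('red','blue','yellow'):
    for k in blobs(im,c):
        m=cv2.moments(k);print(c,[round(m['m10']/m['m00']),round(m['m01']/m['m00'])],*[(z,*rect(cast(p,k,z,True))) for z in(.004,.018)])
E
```

```text
1.15 (array([ 0.42145821, -0.31379068,  0.19445913]), array([[ 9.61875442e-01,  2.73487430e-01, -5.09659835e-04],
       [ 2.73487634e-01, -9.61875442e-01,  3.84174644e-04],
       [-3.85162343e-04, -5.08913818e-04, -9.99999796e-01]]))
red [283, 185] (0.004, array([ 0.417 , -0.3162]), -11.1, (62, 62)) (0.018, array([ 0.4203, -0.3152]), -11.1, (59, 59))
red [537, 16] (0.004, array([ 0.7409, -0.5866]), -57.0, (110, 62)) (0.018, array([ 0.7312, -0.5748]), -57.0, (105, 60))
blue [324, 19] (0.004, array([ 0.6045, -0.3088]), -70.9, (64, 49)) (0.018, array([ 0.6003, -0.3081]), -70.9, (61, 47))
yellow [488, 119] (0.004, array([ 0.5703, -0.5346]), 20.9, (79, 78)) (0.018, array([ 0.5674, -0.5249]), 20.9, (76, 75))
yellow [124, 96] (0.004, array([ 0.4713, -0.1104]), 20.9, (86, 50)) (0.018, array([ 0.4724, -0.1177]), 20.9, (83, 48))
yellow [4, 93] (0.004, array([0.4554, 0.0939]), 13.5, (66, 28)) (0.018, array([0.4571, 0.0785]), 13.5, (64, 27))
```

View pics/w1.png

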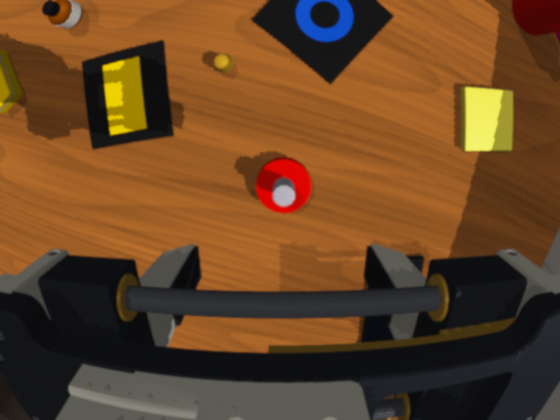

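The wrist view shows the weight's disc centred near (283,185), so about (0.420, -0.315). The gripper is already over it, so I'll descend onto the knob.

Request:
{"name": "send_rows", "arguments": {"increments": [[9.18,[-0.1,0.1,4],[0,0,0]],[9.18,[0,0,4.5],[0,0,0]],[9.18,[0,0,4.5],[0,0,0]],[9.18,[0,0,3],[0,0,0]],[9.18,[0,0,1.1],[0,0,0]]]}}

```text
clock: 1.7
position: [0.4172, -0.3168, 0.021]
ee_rot: [-3.11, -0.424, 0.007]
force: [-0.5, -0.1, 0.2]
width: 0.997
gripper_force: 0.0
```

Request:
{"name": "send_rows", "arguments": {"increments": [[1.5,[0,0,0],[0,0,0]],[1.5,[0,0,0],[0,0,0]],[1.5,[0,0,0],[0,0,0]],[1.5,[0,0,0],[0,0,0]],[1.5,[0,0,0],[0,0,0]]], "force": 30}}

```text
clock: 2.2
position: [0.4207, -0.3166, 0.0247]
ee_rot: [3.111, 0.428, 0.002]
force: [0.0, -0.5, 0.5]
width: 0.612
gripper_force: 0.0
```

Request:
{"name": "send_rows", "arguments": {"increments": [[1.5,[0,0,0],[0,0,0]],[1.5,[0,0,0],[0,0,0]],[1.5,[0,0,0],[0,0,0]],[1.5,[0,0,0],[0,0,0]],[1.5,[0,0,0],[0,0,0]]]}}

```text
clock: 2.7
position: [0.42, -0.316, 0.0237]
ee_rot: [-3.112, -0.429, 0.0]
force: [-0.2, 0.4, 1.8]
width: 0.232
gripper_force: 30.0
```

Request:
{"name": "send_rows", "arguments": {"increments": [[1.5,[0,0,-1],[0,0,0]],[1.5,[0,0,-3],[0,0,0]],[1.5,[0,0,-3],[0,0,0]],[1.5,[1,-1,-3],[0,0,0]],[1.5,[2.5,-2.6,0],[0,0,0]]]}}

```text
clock: 3.2
position: [0.4446, -0.2761, 0.1279]
ee_rot: [3.108, 0.418, 0.006]
force: [1.3, -0.2, -3.5]
width: 0.234
gripper_force: 30.0
```

Request:
{"name": "send_rows", "arguments": {"increments": [[1.5,[3,-3.2,0],[0,0,0]],[1.5,[3,-3.2,0],[0,0,0]],[1.5,[3,-3.2,0],[0,0,0]],[1.5,[3,-3.2,0],[0,0,0]],[1.5,[3,-3.2,0],[0,0,0]]]}}

```text
clock: 3.7
position: [0.5454, -0.076, 0.124]
ee_rot: [3.112, 0.428, -0.001]
force: [0.8, -0.8, -4.4]
width: 0.229
gripper_force: 30.0
```

Request:
{"name": "send_rows", "arguments": {"increments": [[1.5,[3,-3.2,0],[0,0,0]],[1.5,[3,-3.2,0],[0,0,0]],[1.5,[3,-3.2,0],[0,0,0]],[1.5,[2,-2,0],[0,0,0]],[1.5,[1,-1,0],[0,0,0]]]}}

```text
clock: 4.2
position: [0.6271, 0.0801, 0.1238]
ee_rot: [-3.11, -0.434, 0.0]
force: [-0.2, -0.4, -5.2]
width: 0.233
gripper_force: 30.0
```

```bash
python3 - <<'E'
from h import *
s=arm.observe();print(s['clock'],s['width'],s['joints'],tool())
p,im=grab('wrist');cv2.imwrite('pics/w2.png',im[:,:,::-1])
for c in('red','blue','yellow'):
    for k in blobs(im,c):
        m=cv2.moments(k);print(c,[round(m['m10']/m['m00']),round(m['m01']/m['m00'])],*[(z,*rect(cast(p,k,z,True))) for z in(.004,.024)])
togo([.6604,.139,.0])
E
```

```text
4.2 0.2326548049609321 [-0.09012676  0.5506716  -0.17891646  1.65922612  0.11343058  0.94177855
 -1.60324754] (array([0.62711331, 0.08010087, 0.12377545]), array([[ 9.61743252e-01,  2.73952281e-01, -2.54833435e-04],
       [ 2.73952334e-01, -9.61741958e-01,  1.58925239e-03],
       [ 1.90295313e-04, -1.59826498e-03, -9.99998705e-01]]))
red [230, 148] (0.004, array([0.658 , 0.1373]), 14.0, (68, 67)) (0.024, array([0.6613, 0.1348]), 14.0, (63, 62))
red [282, 226] (0.004, array([0.6027, 0.0731]), -74.4, (98, 55)) (0.024, array([0.61  , 0.0752]), -74.4, (91, 51))
blue [475, 226] (0.004, array([ 0.6533, -0.1221]), 86.1, (73, 58)) (0.024, array([ 0.657, -0.106]), 86.1, (68, 54))
tool shift cm [ 4.73 -4.64 12.39]
```

View pics/w2.png

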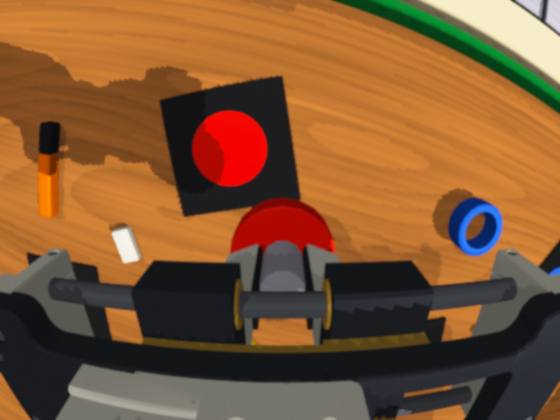

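The red mat centre is at (230,148), and the two fixed cameras agree on about (0.6595, 0.1385). The weight hangs upright in the grip.

Request:
{"name": "send_rows", "arguments": {"increments": [[1.5,[2.5,-2.5,0],[0,0,0]],[1.5,[2.2,-2.2,1],[0,0,0]],[1.5,[0,0,3],[0,0,0]],[1.5,[0,0,3],[0,0,0]],[1.5,[0,0,1.5],[0,0,0]]]}}

```text
clock: 4.75
position: [0.6572, 0.1318, 0.0359]
ee_rot: [3.111, 0.426, -0.008]
force: [-0.3, 0.1, -5.1]
width: 0.232
gripper_force: 30.0
```

Request:
{"name": "send_rows", "arguments": {"increments": [[1.5,[0,0,0.3],[0,0,0]],[1.5,[0,0,0.3],[0,0,0]],[1.5,[0,0,0.2],[0,0,0]],[1.5,[0,0,0.1],[0,0,0]],[1.5,[0,0,0],[0,0,0]]]}}

```text
clock: 5.25
position: [0.6597, 0.1343, 0.0305]
ee_rot: [-3.112, -0.428, -0.002]
force: [-0.7, -0.1, -4.0]
width: 0.233
gripper_force: 30.0
```

```bash
python3 - <<'E'
from h import *
s=arm.observe();print(s['clock'],s['width'],s['force']);togo([.6595,.1385,.0277])
E
```

```text
5.25 0.2325407497413391 [-0.66687778 -0.11358043 -3.95811626]
tool shift cm [ 0.09 -0.41  0.28]
```

Request:
{"name": "send_rows", "arguments": {"increments": [[1.5,[0.1,-0.4,0],[0,0,0]],[1.5,[0,0,0],[0,0,0]],[1.5,[0,0,0.1],[0,0,0]],[1.5,[0,0,0.1],[0,0,0]],[1.5,[0,0,0],[0,0,0]]]}}

```text
clock: 5.75
position: [0.6592, 0.1383, 0.0278]
ee_rot: [3.112, 0.429, 0.0]
force: [-0.2, -0.4, -2.3]
width: 0.23
gripper_force: 30.0
```

```bash
python3 - <<'E'
from h import *
s=arm.observe();print(s['clock'],s['width'],s['force']);togo([.6595,.1385,.0277])
p,im=grab('wrist');cv2.imwrite('pics/w3.png',im[:,:,::-1])
E
```

```text
5.75 0.22968376013006886 [-0.20447042 -0.38843071 -2.28464112]
tool shift cm [ 0.03 -0.01  0.01]
```

View pics/w3.png

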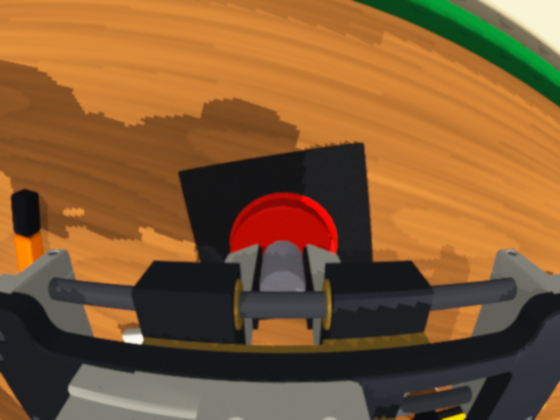

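The weight's lower rim is touching: load dropped from 5 N to 2.3 N. It looks centred over the print, so I'll release it and lift.

Request:
{"name": "send_rows", "arguments": {"increments": [[4,[0,0,0.1],[0,0,0]],[4,[0,0,0],[0,0,0]],[4,[0,0,0],[0,0,0]],[4,[0,0,0],[0,0,0]],[4,[0,0,-1],[0,0,0]]]}}

```text
clock: 6.3
position: [0.6582, 0.138, 0.0359]
ee_rot: [3.112, 0.429, -0.004]
force: [0.3, 1.0, 0.4]
width: 0.431
gripper_force: 0.0
```

Request:
{"name": "send_rows", "arguments": {"increments": [[4,[0,0,-3],[0,0,0]],[9.18,[0,0,-4],[0,0,0]],[9.18,[0,0,-3],[0,0,0]],[9.18,[0,2,-2],[0,0,0]],[9.18,[0,3,0],[0,0,0]]]}}

```text
clock: 6.8
position: [0.6745, 0.0932, 0.1618]
ee_rot: [-3.109, -0.435, -0.011]
force: [0.4, 0.1, 0.2]
width: 0.734
gripper_force: 0.0
```

```bash
python3 - <<'E'
from h import *
s=arm.observe();print(s['clock'],s['width'],s['force'])
p,im=grab('wrist');cv2.imwrite('pics/w4.png',im[:,:,::-1])
for c in('red','blue'):
    for k in blobs(im,c):
        m=cv2.moments(k);print(c,[round(m['m10']/m['m00']),round(m['m01']/m['m00'])],*[(z,*rect(cast(p,k,z,True))) for z in(.004,.022)])
for n in('scene','side'):
  p,im=grab(n)
  cv2.imwrite(f'pics/{n}4.png',im[:,:,::-1])
  for k in blobs(im,'red'): print(n,*[(z,*rect(cast(p,k,z))) for z in(.004,.022)])
togo([.659,-.112,.0])
E
```

```text
6.8 0.7342171979618606 [0.4337126  0.11659163 0.17786716]
red [236, 194] (0.004, array([0.6568, 0.1382]), -31.2, (72, 67)) (0.022, array([0.6621, 0.1369]), -31.2, (68, 63))
blue [449, 245] (0.004, array([ 0.6669, -0.1185]), -77.5, (69, 36)) (0.022, array([ 0.6716, -0.1053]), -77.5, (65, 34))
scene (0.004, array([0.6579, 0.1437]), -66.5, (77, 63)) (0.022, array([0.6641, 0.1262]), -66.5, (76, 62))
side (0.004, array([ 0.8659, -0.7657]), -59.3, (555, 70)) (0.022, array([ 0.8369, -0.7191]), -59.3, (537, 68))
side (0.004, array([0.6664, 0.1336]), -42.3, (85, 68)) (0.022, array([0.644 , 0.1504]), -42.3, (83, 66))
tool shift cm [-6.71 18.75 15.81]
```

Request:
{"name": "send_rows", "arguments": {"increments": [[9.18,[-1.3,3.7,0.7],[0,0,0]],[9.18,[-1.3,3.7,0.7],[0,0,0]],[9.18,[-1.4,3.8,0.8],[0,0,0]],[9.18,[-1.4,3.8,0.8],[0,0,0]],[9.18,[-1.4,3.8,0.8],[0,0,0]]]}}

```text
clock: 7.45
position: [0.6578, -0.1096, 0.1188]
ee_rot: [-3.111, -0.43, -0.0]
force: [0.2, -0.6, -0.1]
width: 0.996
gripper_force: 0.0
```

Request:
{"name": "send_rows", "arguments": {"increments": [[9.18,[0,0,0],[0,0,0]],[9.18,[0,0,0],[0,0,0]]]}}

```text
clock: 7.65
position: [0.6577, -0.1099, 0.1186]
ee_rot: [-3.112, -0.425, 0.001]
force: [-0.3, 1.0, -0.5]
width: 1.002
gripper_force: 0.0
```

```bash
python3 - <<'E'
from h import *
s=arm.observe();print(s['clock'],s['width'],tool()[0])
p,im=grab('wrist');cv2.imwrite('pics/w5.png',im[:,:,::-1])
for c in('red','blue'):
    for k in blobs(im,c):
        m=cv2.moments(k);print(c,[round(m['m10']/m['m00']),round(m['m01']/m['m00'])],*[(z,*rect(cast(p,k,z,True))) for z in(.004,.012,.024)])
p,im=grab('scene');cv2.imwrite('pics/s5.png',cv2.resize(im[120:270,230:430],None,fx=4,fy=4)[:,:,::-1])
togo([.6585,-.1125,.005])
E
```

```text
7.65 1.0022529665314486 [ 0.65766602 -0.10987119  0.11863392]
red [47, 138] (0.004, array([0.6568, 0.1435]), -70.9, (78, 66)) (0.012, array([0.6591, 0.1367]), -70.9, (75, 64)) (0.024, array([0.6626, 0.1266]), -70.9, (72, 61))
blue [286, 207] (0.004, array([ 0.6527, -0.1149]), 15.5, (62, 58)) (0.012, array([ 0.6551, -0.1141]), 15.5, (60, 56)) (0.024, array([ 0.6587, -0.1129]), 15.5, (57, 54))
tool shift cm [-0.15  0.54 11.4 ]
```

View pics/s5.png

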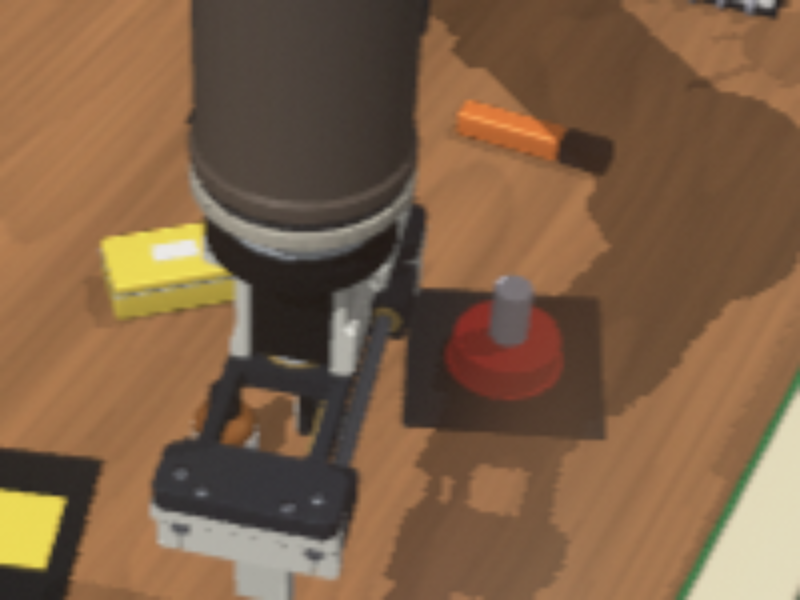

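View pics/w5.png

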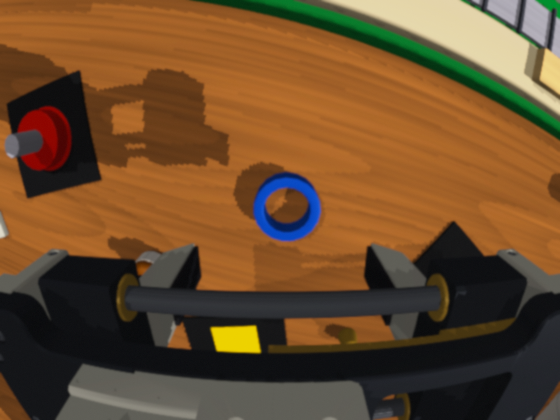

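The weight stands centred on the red mat (knob at crop 512,310). In the wrist view the tape ring is at (286,207), which is (0.658, -0.113). I'll descend onto it.

Request:
{"name": "send_rows", "arguments": {"increments": [[9.18,[-0.1,0.4,2],[0,0,0]],[9.18,[0,0,3.5],[0,0,0]],[9.18,[0,0,3.5],[0,0,0]],[9.18,[0,0,1.8],[0,0,0]],[9.18,[0,0,0.5],[0,0,0]]]}}

```text
clock: 8.25
position: [0.6569, -0.1107, 0.0035]
ee_rot: [-3.11, -0.433, 0.005]
force: [-0.2, -0.3, -0.3]
width: 0.998
gripper_force: 0.0
```

Request:
{"name": "send_rows", "arguments": {"increments": [[5,[0,0,0],[0,0,0]],[5,[0,0,0],[0,0,0]],[5,[0,0,0],[0,0,0]],[5,[0,0,0],[0,0,0]],[5,[0,0,0],[0,0,0]]], "force": 10}}

```text
clock: 8.75
position: [0.6586, -0.1134, 0.0065]
ee_rot: [3.112, 0.428, 0.002]
force: [0.9, -0.0, 2.1]
width: 0.616
gripper_force: 10.6
```

Request:
{"name": "send_rows", "arguments": {"increments": [[5,[0,0,0],[0,0,0]],[5,[0,0,0],[0,0,0]],[5,[0,0,0],[0,0,0]]]}}

```text
clock: 9.05
position: [0.6586, -0.1135, 0.0065]
ee_rot: [3.112, 0.428, 0.002]
force: [-0.9, -0.7, 6.4]
width: 0.616
gripper_force: 10.0
```

```bash
python3 - <<'E'
from h import *
s=arm.observe();print(s['clock'],s['width'],s['gripper_force'],tool()[0])
togo([.6125,-.3045,.1])
E
```

```text
9.05 0.6157196186889343 10.000625853426754 [ 0.65861567 -0.11345537  0.00646969]
tool shift cm [-9.59 17.15 -9.35]
```

Request:
{"name": "send_rows", "arguments": {"increments": [[5,[0,0,-1],[0,0,0]],[5,[0,0,-3],[0,0,0]],[5,[-1,1.8,-3],[0,0,0]],[5,[-1.8,3.2,0],[0,0,0]],[5,[-1.8,3.2,0],[0,0,0]]]}}

```text
clock: 9.55
position: [0.6368, -0.2051, 0.0777]
ee_rot: [3.111, 0.431, 0.004]
force: [-0.1, -1.5, -1.0]
width: 0.614
gripper_force: 10.0
```

Request:
{"name": "send_rows", "arguments": {"increments": [[5,[-1.8,3.2,0],[0,0,0]],[5,[-1.8,3.2,0],[0,0,0]],[5,[-1.4,2.5,0],[0,0,0]],[5,[0,0,0],[0,0,0]],[5,[0,0,0],[0,0,0]]]}}

```text
clock: 10.05
position: [0.6115, -0.3047, 0.076]
ee_rot: [-3.113, -0.426, 0.0]
force: [-0.1, 1.3, 0.0]
width: 0.616
gripper_force: 10.0
```

```bash
python3 - <<'E'
from h import *
s=arm.observe();print(s['clock'],s['width'],s['gripper_force'],tool()[0],s['force'])
togo([.6125,-.3045,.0105])
p,im=grab('wrist');cv2.imwrite('pics/w6.png',im[:,:,::-1])
E
```

```text
10.05 0.615689681483509 10.00019388855435 [ 0.6115031  -0.30469624  0.07599357] [-5.88739646e-02  1.26020475e+00  1.16849833e-03]
tool shift cm [0.1  0.01 6.55]
```

View pics/w6.png

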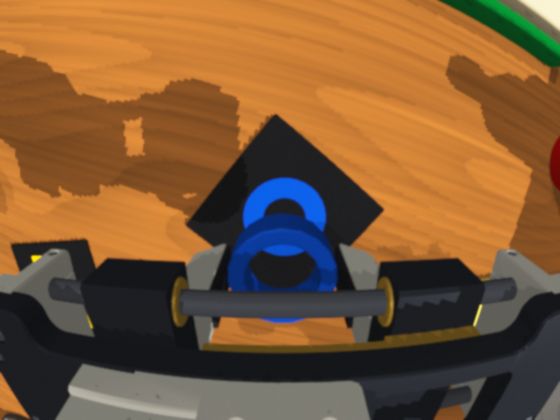

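The tape is held level above its mat. Mat corners are at (276,115), (383,210) and (187,222).

```bash
python3 - <<'E'
from h import *
p=arm.camera_params('wrist');c=cast(p,[[383,210],[187,222],[276,115]],.004,True);print(c,(c[0]+c[1])/2)
E
```

```text
[[ 0.63827528 -0.37596508]
 [ 0.58795641 -0.23280056]
 [ 0.6833796  -0.27825249]] [ 0.61311584 -0.30438282]
```

Request:
{"name": "send_rows", "arguments": {"increments": [[5,[0.1,0,2],[0,0,0]],[5,[0,0,2.2],[0,0,0]],[5,[0,0,1.2],[0,0,0]],[5,[0,0,0.4],[0,0,0]],[5,[0,0,0],[0,0,0]]]}}

```text
clock: 10.6
position: [0.6131, -0.3027, 0.0175]
ee_rot: [-3.111, -0.43, 0.001]
force: [0.5, -0.0, -0.7]
width: 0.615
gripper_force: 10.0
```

Request:
{"name": "send_rows", "arguments": {"increments": [[5,[0,0.2,0.3],[0,0,0]],[5,[0,0,0.2],[0,0,0]],[5,[0,0,0.1],[0,0,0]],[5,[0,0,0],[0,0,0]],[5,[0,0,0],[0,0,0]]]}}

```text
clock: 11.1
position: [0.6135, -0.3056, 0.0119]
ee_rot: [3.112, 0.429, 0.0]
force: [0.8, 0.5, -1.4]
width: 0.614
gripper_force: 10.0
```

```bash
python3 - <<'E'
from h import *
s=arm.observe();print(s['clock'],s['width'],tool()[0],s['force'])
togo([.6128,-.3045,.0105])
E
```

```text
11.1 0.6136049285677301 [ 0.61353699 -0.30558997  0.01192645] [ 0.8025264   0.52146797 -1.35743951]
tool shift cm [-0.04 -0.12  0.14]
```

Request:
{"name": "send_rows", "arguments": {"increments": [[5,[0,-0.1,0.1],[0,0,0]],[5,[0,0,0.1],[0,0,0]],[5,[0,0,0],[0,0,0]],[7.2,[0,0,0],[0,0,0]],[7.2,[0,0,0],[0,0,0]]]}}

```text
clock: 11.6
position: [0.6132, -0.3046, 0.0097]
ee_rot: [3.112, 0.429, 0.0]
force: [0.1, 0.1, -0.0]
width: 0.74
gripper_force: 0.0
```

Request:
{"name": "send_rows", "arguments": {"increments": [[7.2,[0,0,0],[0,0,0]],[7.2,[0,0,-1],[0,0,0]],[7.2,[0,0,-3],[0,0,0]],[9.18,[0,0,-4],[0,0,0]],[9.18,[0,0,-4],[0,0,0]]]}}

```text
clock: 12.1
position: [0.6129, -0.3044, 0.1314]
ee_rot: [-3.112, -0.429, 0.001]
force: [0.3, 0.2, -0.4]
width: 0.909
gripper_force: 0.0
```

```bash
python3 - <<'E'
from h import *
s=arm.observe();print(s['clock'],s['width'],tool(),s['joints'])
p,im=grab('wrist');cv2.imwrite('pics/w7.png',im[:,:,::-1])
for k in blobs(im,'blue'): print(rect(cast(p,k,.004,True)),rect(cast(p,k,.028,True)))
# tin top face + orange marker from the first pictures
for n in('scene','side'):
    im=cv2.imread(f'pics/{n}0.png')[:,:,::-1].copy();p=arm.camera_params(n);h=cv2.cvtColor(im,cv2.COLOR_RGB2HSV)
    u,v=((274,187),(275,256))[n=='side'];print(n,'tin HSV col',[tuple(map(int,h[y,u-12])) for y in range(v-14,v+16,3)])
    u,v=((303,142),(208,328))[n=='side'];print('bar',h[v,u],'marker',h[((153,358),(290,142))[n=='side']])
E
```

```text
12.1 0.9090734356127028 (array([ 0.61289988, -0.30444124,  0.13140007]), array([[ 9.62748039e-01,  2.70399663e-01, -4.84563614e-04],
       [ 2.70399817e-01, -9.62748076e-01,  2.86223891e-04],
       [-3.89117843e-04, -4.06587402e-04, -9.99999842e-01]])) [ 0.47986615  0.6187229  -0.15530626  1.5088695   0.10518605  1.02273369
 -0.99898273]
(array([ 0.6083, -0.3066]), 15.6, (69, 64)) (array([ 0.6152, -0.3046]), 15.6, (63, 58))
scene tin HSV col [(13, 135, 147), (14, 138, 142), (25, 162, 223), (25, 163, 225), (25, 164, 226), (25, 164, 226), (25, 161, 223), (24, 149, 163), (25, 166, 160), (14, 137, 128)]
bar [ 11 187 214] marker [ 12 181 183]
side tin HSV col [(15, 128, 173), (24, 143, 204), (26, 146, 222), (26, 145, 223), (26, 146, 222), (26, 148, 216), (24, 140, 153), (24, 134, 146), (25, 159, 148), (23, 154, 134)]
bar [ 14 174 214] marker [ 14 174 215]
```

```bash
sed -i "s/'orange':.*'dark'/'orange':[((7,165,150),(16,255,255))],'ytop':[((22,60,195),(34,255,255))],'dark'/" h.py; python3 - <<'E'
from h import *
for n in('scene','side'):
    im=cv2.imread(f'pics/{n}0.png')[:,:,::-1].copy();p=arm.camera_params(n)
    for c,z in(('ytop',.028),('orange',.004),('orange',.018)):
        for k in blobs(im,c,100): 
            r=rect(cast(p,k,z))
            if r[2][0]<130: print(n,c,z,r)
togo([.467,.100,.14],0)
E
```

```text
scene ytop 0.028 (array([ 0.4882, -0.1258]), 21.0, (79, 46))
scene ytop 0.028 (array([0.4686, 0.0987]), 43.5, (77, 44))
scene orange 0.004 (array([0.5768, 0.329 ]), 4.3, (68, 35))
scene orange 0.004 (array([0.4355, 0.301 ]), 11.2, (104, 22))
scene orange 0.018 (array([0.5831, 0.3121]), 4.3, (67, 35))
scene orange 0.018 (array([0.4443, 0.2846]), 11.2, (102, 22))
side ytop 0.028 (array([0.4634, 0.1022]), 43.6, (78, 44))
side ytop 0.028 (array([ 0.4505, -0.076 ]), 21.1, (79, 44))
side ytop 0.028 (array([ 0.5472, -0.4816]), 19.7, (72, 57))
side orange 0.004 (array([0.4331, 0.3012]), 11.2, (105, 25))
side orange 0.004 (array([0.5896, 0.3166]), 3.8, (75, 19))
side orange 0.018 (array([0.4217, 0.31  ]), 11.2, (102, 24))
side orange 0.018 (array([0.5742, 0.325 ]), 3.8, (73, 18))
tool shift cm [ -3.43 -43.11  -0.34] turn rad [ 0.01  -0.003 -1.297]
```

Request:
{"name": "send_rows", "arguments": {"increments": [[9.18,[-0.3,-4.3,0],[0,0,0]],[9.18,[-0.3,-4.3,0],[0,0,0]],[9.18,[-0.3,-4.3,0],[0,0,0]],[9.18,[-0.3,-4.3,0],[0,0,0]],[9.18,[-0.3,-4.3,0],[0,0,0]]]}}

```text
clock: 12.65
position: [0.5401, -0.1002, 0.1304]
ee_rot: [3.112, 0.428, 0.002]
force: [0.4, 1.5, -0.1]
width: 1.004
gripper_force: 0.0
```

Request:
{"name": "send_rows", "arguments": {"increments": [[9.18,[-0.4,-4.3,0],[0,0,0]],[9.18,[-0.4,-4.3,0],[0,0,0]],[9.18,[-0.4,-4.3,0],[0,0,0]],[9.18,[-0.4,-4.3,0],[0,0,0]],[9.18,[-0.4,-4.3,0],[0,0,0]]]}}

```text
clock: 13.15
position: [0.4627, 0.1015, 0.1304]
ee_rot: [3.112, 0.428, 0.002]
force: [0.8, 0.4, -0.0]
width: 1.003
gripper_force: 0.0
```

Request:
{"name": "send_rows", "arguments": {"increments": [[9.18,[0,0,0],[0,0,-0.12]],[9.18,[0,0,0],[0,0,-0.12]],[9.18,[0,0,0],[0,0,-0.12]],[9.18,[0,0,0],[0,0,-0.12]],[9.18,[0,0,0],[0,0,0]]]}}

```text
clock: 13.65
position: [0.4634, 0.1, 0.1302]
ee_rot: [2.92, 1.159, 0.001]
force: [0.7, 0.2, -0.3]
width: 1.0
gripper_force: 0.0
```

```bash
python3 - <<'E'
from h import *
s=arm.observe();print(s['clock'],s['width'],tool()[0],s['joints'])
p,im=grab('wrist');cv2.imwrite('pics/w8.png',im[:,:,::-1])
for c in('yellow','ytop'):
  for k in blobs(im,c,300): print(c,rect(cast(p,k,.028,True)),rect(cast(p,k,.004,True)))
togo([.466,.1005,.01],133.5)
E
```

```text
13.65 1.0002632640196512 [0.46344259 0.09995454 0.13018585] [-0.02093953  0.33779292 -0.37945268  2.02568401  0.17096334  0.8071309
 -1.31476776]
yellow (array([0.4652, 0.1014]), 43.8, (79, 44)) (array([0.46  , 0.0963]), 43.8, (87, 48))
ytop (array([0.4647, 0.1001]), 43.7, (77, 43)) (array([0.4595, 0.095 ]), 43.7, (84, 47))
tool shift cm [ 0.22  0.13 12.01] turn rad [ 0.    -0.001 -0.008]
```

View pics/w8.png

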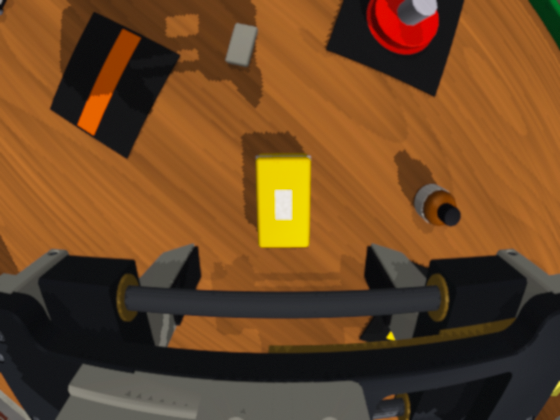

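The tin sits square between the fingers at (284,200), long side along tool x. The bottle at (440,207) is well clear, so I'll descend.

Request:
{"name": "send_rows", "arguments": {"increments": [[9.18,[0.2,0,2],[0,0,0]],[9.18,[0,0,4],[0,0,0]],[9.18,[0,0,4],[0,0,0]],[9.18,[0,0,1.6],[0,0,0]],[9.18,[0,0,0.5],[0,0,0]]]}}

```text
clock: 14.2
position: [0.4636, 0.1009, 0.0071]
ee_rot: [-2.923, -1.152, 0.005]
force: [-0.6, 0.5, 0.0]
width: 0.999
gripper_force: 0.0
```

Request:
{"name": "send_rows", "arguments": {"increments": [[3.5,[0,0,0],[0,0,0]],[3.5,[0,0,0],[0,0,0]],[3.5,[0,0,0],[0,0,0]],[3.5,[0,0,0],[0,0,0]],[3.5,[0,0,0],[0,0,0]]], "force": 20}}

```text
clock: 14.7
position: [0.4651, 0.1013, 0.0093]
ee_rot: [2.921, 1.155, 0.002]
force: [-0.4, -0.4, -1.1]
width: 0.613
gripper_force: 0.0
```

Request:
{"name": "send_rows", "arguments": {"increments": [[3.5,[0,0,0],[0,0,0]],[3.5,[0,0,0],[0,0,0]],[3.5,[0,0,0],[0,0,0]],[3.5,[0,0,0],[0,0,0]]]}}

```text
clock: 15.1
position: [0.4649, 0.1012, 0.0089]
ee_rot: [2.921, 1.156, 0.0]
force: [-1.3, -1.1, 6.2]
width: 0.488
gripper_force: 20.0
```

```bash
python3 - <<'E'
from h import *
s=arm.observe();print(s['clock'],s['width'],s['gripper_force'],tool()[0])
togo([.4728,-.1102,.1],21+90)
E
```

```text
15.1 0.48765354530590105 19.989198446273804 [0.46486458 0.10123628 0.0089493 ]
tool shift cm [-13.89  15.96  -9.1 ] turn rad [ 0.    -0.     0.387]
```

Request:
{"name": "send_rows", "arguments": {"increments": [[3.5,[0,0,-1],[0,0,0]],[3.5,[0,0,-3],[0,0,0]],[3.5,[-0.9,1,-3.5],[0,0,0]],[3.5,[-2.5,3,-0.5],[0,0,0]],[3.5,[-3,3.4,0],[0,0,0]]]}}

```text
clock: 15.6
position: [0.47, 0.0042, 0.0909]
ee_rot: [2.919, 1.161, 0.006]
force: [1.4, -0.9, -1.4]
width: 0.489
gripper_force: 20.0
```

Request:
{"name": "send_rows", "arguments": {"increments": [[3.5,[-3,3.4,0],[0,0,0]],[3.5,[-3,3.4,0],[0,0,0]],[3.5,[-1.5,1.8,0],[0,0,0]],[3.5,[0,0,0],[0,0,0.1]],[3.5,[0,0,0],[0,0,0.1]]]}}

```text
clock: 16.1
position: [0.4724, -0.1117, 0.089]
ee_rot: [-3.024, -0.849, 0.001]
force: [-0.7, 0.3, -1.6]
width: 0.49
gripper_force: 20.0
```

Request:
{"name": "send_rows", "arguments": {"increments": [[3.5,[0,0,0],[0,0,0.1]],[3.5,[0,0,0],[0,0,0.09]],[3.5,[0,0,0],[0,0,0]],[3.5,[0,0,0],[0,0,0]]]}}

```text
clock: 16.5
position: [0.4727, -0.1103, 0.0889]
ee_rot: [-3.089, -0.573, 0.0]
force: [0.1, 0.0, -2.4]
width: 0.489
gripper_force: 20.0
```

```bash
python3 - <<'E'
from h import *
s=arm.observe();print(s['clock'],s['width'],s['gripper_force'],tool()[0])
togo([.4728,-.1102,.013],21+90)
p,im=grab('wrist');cv2.imwrite('pics/w9.png',im[:,:,::-1])
E
```

```text
16.5 0.4887523264323593 19.98955026268959 [ 0.47270342 -0.11032309  0.08893016]
tool shift cm [ 0.01 -0.01  7.59] turn rad [-0.  0.  0.]
```

View pics/w9.png

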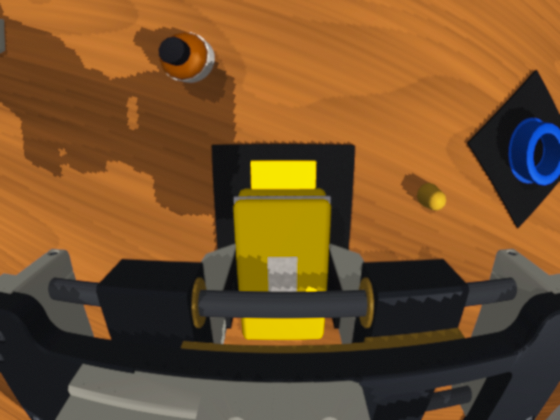

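The tin is aligned over its printed rectangle, whose upper edge shows at (284,162). The thimble (432,197) and bottle (187,57) are clear, so I'll lower it.

Request:
{"name": "send_rows", "arguments": {"increments": [[3.5,[0,0,2],[0,0,0]],[3.5,[0,0,3],[0,0,0]],[3.5,[0,0,1.6],[0,0,0]],[3.5,[0,0,0.5],[0,0,0]],[3.5,[0,0,0],[0,0,0]]]}}

```text
clock: 17.05
position: [0.4725, -0.1104, 0.0174]
ee_rot: [-3.089, -0.57, 0.002]
force: [-0.3, 0.4, -0.7]
width: 0.488
gripper_force: 20.0
```

Request:
{"name": "send_rows", "arguments": {"increments": [[3.5,[0,0,0.2],[0,0,0]],[3.5,[0,0,0.1],[0,0,0]],[3.5,[0,0,0.1],[0,0,0]],[3.5,[0,0,0],[0,0,0]],[3.5,[0,0,0],[0,0,0]]]}}

```text
clock: 17.55
position: [0.473, -0.1105, 0.0139]
ee_rot: [3.09, 0.568, 0.001]
force: [0.3, -0.2, -1.8]
width: 0.486
gripper_force: 20.0
```

```bash
python3 - <<'E'
from h import *
s=arm.observe();print(s['clock'],s['width'],tool()[0],s['force'])
togo([.4728,-.1102,.013],21+90)
E
```

```text
17.55 0.4860579898103338 [ 0.47300295 -0.1105353   0.01394896] [ 0.25843137 -0.24906953 -1.7706925 ]
tool shift cm [-0.01 -0.04  0.09] turn rad [ 0.    -0.    -0.003]
```

Request:
{"name": "send_rows", "arguments": {"increments": [[3.5,[0,0,0.1],[0,0,0]],[3.5,[0,0,0],[0,0,0]],[6.2,[0,0,0],[0,0,0]],[6.2,[0,0,0],[0,0,0]],[6.2,[0,0,0],[0,0,0]]]}}

```text
clock: 18.05
position: [0.4729, -0.1105, 0.0127]
ee_rot: [3.09, 0.568, 0.0]
force: [-0.2, -0.4, 0.0]
width: 0.664
gripper_force: 0.0
```

Request:
{"name": "send_rows", "arguments": {"increments": [[6.2,[0,0,-1],[0,0,0]],[6.2,[0,0,-3],[0,0,0]],[9.18,[0,0,-4],[0,0,0]],[9.18,[0,0,-4],[0,0,0]],[9.18,[0,0,-2],[0,0,0]]]}}

```text
clock: 18.55
position: [0.4741, -0.1105, 0.1567]
ee_rot: [3.088, 0.568, 0.006]
force: [0.0, -0.5, 0.4]
width: 0.889
gripper_force: 0.0
```

```bash
python3 - <<'E'
from h import *
s=arm.observe();print(s['clock'],s['width'],tool()[0],s['joints'])
p,im=grab('wrist');cv2.imwrite('pics/w10.png',im[:,:,::-1])
for c in('yellow','ytop'):
  for k in blobs(im,c,300): print(c,rect(cast(p,k,.032,True)),rect(cast(p,k,.004,True)))
togo([.597,.319,.14],4+90)
E
```

```text
18.55 0.8886858528490507 [ 0.47411442 -0.11050625  0.15665966] [ 0.32478779  0.30474358 -0.25508156  1.97826934  0.09995175  0.86596417
 -1.19055921]
yellow (array([ 0.4751, -0.1098]), 20.8, (84, 46)) (array([ 0.4678, -0.1126]), 20.8, (92, 50))
ytop (array([ 0.4751, -0.11  ]), 21.1, (82, 43)) (array([ 0.4678, -0.1128]), 21.1, (90, 47))
tool shift cm [ 26.65 -35.83   1.89] turn rad [ 0.003 -0.007  0.294]
```

View pics/w10.png

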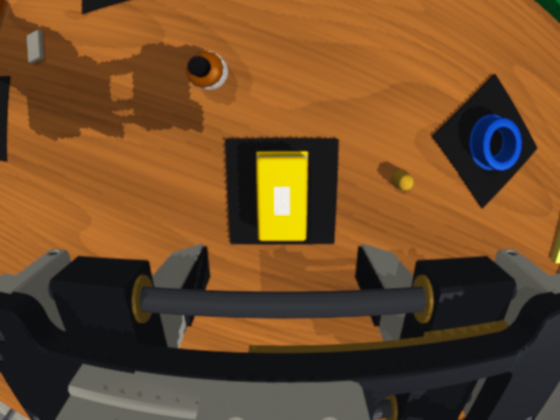

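The tin lies aligned on its mat at (282,200), and the tape is centred on its own at (496,142). Next is the marker.

Request:
{"name": "send_rows", "arguments": {"increments": [[9.18,[2.7,-3.6,0.2],[0,0,0]],[9.18,[2.7,-3.6,0.2],[0,0,0]],[9.18,[2.7,-3.6,0.2],[0,0,0]],[9.18,[2.7,-3.6,0.2],[0,0,0]],[9.18,[2.7,-3.6,0.2],[0,0,0]]]}}

```text
clock: 19.1
position: [0.5351, 0.1074, 0.1432]
ee_rot: [3.09, 0.568, 0.0]
force: [-0.2, -0.8, -0.4]
width: 0.999
gripper_force: 0.0
```

Request:
{"name": "send_rows", "arguments": {"increments": [[9.18,[2.7,-3.6,0.2],[0,0,0]],[9.18,[2.7,-3.6,0.2],[0,0,0]],[9.18,[2.7,-3.6,0.2],[0,0,0]],[9.18,[2.7,-3.6,0.2],[0,0,0]],[9.18,[2.4,-3.4,0],[0,0,0]]]}}

```text
clock: 19.6
position: [0.595, 0.321, 0.1348]
ee_rot: [3.09, 0.569, -0.001]
force: [0.9, 0.7, 0.5]
width: 0.998
gripper_force: 0.0
```

Request:
{"name": "send_rows", "arguments": {"increments": [[9.18,[0,0,0],[0,0,0.1]],[9.18,[0,0,0],[0,0,0.1]],[9.18,[0,0,0],[0,0,0.09]],[9.18,[0,0,0],[0,0,0]],[9.18,[0,0,0],[0,0,0]]]}}

```text
clock: 20.1
position: [0.5949, 0.319, 0.135]
ee_rot: [3.139, 0.12, 0.0]
force: [-0.3, 0.6, 0.5]
width: 1.003
gripper_force: 0.0
```

```bash
python3 - <<'E'
from h import *
s=arm.observe();print(s['clock'],s['width'],tool()[0],s['joints'])
p,im=grab('wrist');cv2.imwrite('pics/w11.png',im[:,:,::-1])
for c in('orange',):
  for k in blobs(im,c,200): print(c,k.mean(0),rect(cast(p,k,.018,True)),rect(cast(p,k,.004,True)))
togo([.597,.319,.14],4+90)
E
```

```text
20.1 1.0026480151583796 [0.59490638 0.31899453 0.13495152] [-0.43075606  0.60686039 -0.22285817  1.52817493  0.14835816  1.02325599
 -2.18678661]
orange [[257.35004075 132.88427058]] (array([0.6466, 0.3046]), -89.2, (670, 287)) (array([0.6452, 0.3035]), -89.2, (704, 302))
orange [[206.50819672 334.55191257]] (array([0.4369, 0.3961]), -85.3, (85, 47)) (array([0.4248, 0.3997]), -85.3, (89, 50))
orange [[361.10144928 330.42753623]] (array([0.4561, 0.2179]), -85.3, (67, 35)) (array([0.4449, 0.2124]), -85.3, (70, 37))
orange [[115.4  148.99]] (array([0.6307, 0.4789]), -84.6, (32, 28)) (array([0.6285, 0.4867]), -84.6, (33, 30))
orange [[286.9 331.2]] (array([0.4492, 0.3028]), 11.1, (41, 22)) (array([0.4377, 0.3017]), 11.1, (43, 24))
orange [[551.92631579 405.35789474]] (array([ 0.1762, -0.2791]), 39.9, (209, 63)) (array([ 0.1508, -0.3099]), 39.9, (219, 67))
tool shift cm [ 0.2   0.01 -0.51] turn rad [0.    0.    0.006]
```

View pics/w11.png

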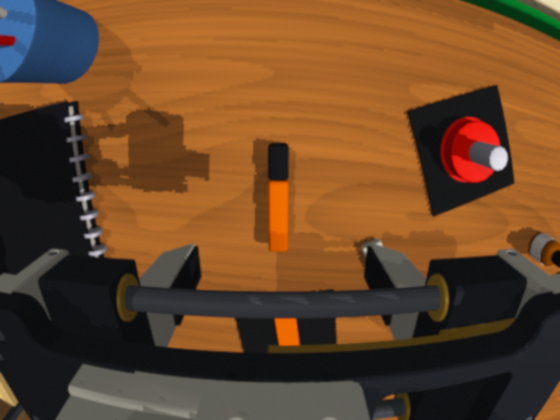

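The marker runs from (278,143) to (279,251), roughly along tool x. The white block at (370,248) is near the right finger, so I'll compute clearances.

```bash
python3 - <<'E'
from h import *
im=cv2.imread('pics/w11.png');p=arm.camera_params('wrist')
h=cv2.cvtColor(im,cv2.COLOR_BGR2HSV)
for y in(155,200,235): print(y,[tuple(map(int,h[y,x])) for x in(262,272,280,288,297)])
m=cv2.inRange(h,(7,245,100),(13,255,255));m[:,:250]=0;m[:,310:]=0;m[:170]=0;m[258:]=0
ys,xs=np.nonzero(m);print(len(xs),rect(cast(p,np.c_[xs,ys],.018,True)),xs.min(),xs.max(),ys.min(),ys.max())
e=cast(p,[[278,143],[279,251]],.018,True);print('ends',e,e.mean(0),np.linalg.norm(e[0]-e[1]))
P,R=tool()
for nm,uv,z in(('white',[370,243],.012),('white2',[380,248],.012)):
    q=cast(p,[uv],z,True)[0];print(nm,q,'tool xy cm',(R.T@np.r_[q-P[:2],0])[:2]*100)
E
```

```text
155 [(14, 192, 105), (120, 36, 28), (126, 44, 29), (12, 165, 82), (14, 194, 175)]
200 [(14, 193, 107), (13, 255, 234), (14, 255, 237), (13, 239, 188), (15, 192, 186)]
235 [(14, 193, 111), (12, 255, 207), (13, 255, 216), (13, 221, 173), (14, 194, 151)]
743 (array([0.5788, 0.322 ]), 3.6, (67, 17)) 268 287 181 251
ends [[0.64496982 0.32637284]
 [0.54556002 0.3182338 ]] [0.59526492 0.32230332] 0.09974243130059336
white [0.55676172 0.2308403 ] tool xy cm [-4.47871948  8.49843706]
white2 [0.55198303 0.21953025] tool xy cm [-5.04125671  9.58980476]
```

Request:
{"name": "send_rows", "arguments": {"increments": [[9.18,[0,-0.3,2],[0,0,0]],[9.18,[0,0,4],[0,0,0]],[9.18,[0,0,4],[0,0,0]],[9.18,[0,0,2.4],[0,0,0]],[9.18,[0,0,0.5],[0,0,0]]]}}

```text
clock: 20.65
position: [0.5928, 0.3205, 0.0024]
ee_rot: [3.137, 0.118, -0.008]
force: [0.2, -0.3, 0.3]
width: 1.004
gripper_force: 0.0
```

Request:
{"name": "send_rows", "arguments": {"increments": [[1,[0,0,0],[0,0,0]],[1,[0,0,0],[0,0,0]],[1,[0,0,0],[0,0,0]],[1,[0,0,0],[0,0,0]],[1,[0,0,0],[0,0,0]]], "force": 12}}

```text
clock: 21.15
position: [0.5953, 0.3223, 0.0067]
ee_rot: [-3.139, -0.116, -0.002]
force: [-0.3, 0.3, 0.5]
width: 0.616
gripper_force: 0.0
```

Request:
{"name": "send_rows", "arguments": {"increments": [[1,[0,0,0],[0,0,0]],[1,[0,0,0],[0,0,0]],[1,[0,0,0],[0,0,0]],[1,[0,0,0],[0,0,0]],[1,[0,0,0],[0,0,0]]]}}

```text
clock: 21.65
position: [0.5948, 0.3221, 0.0057]
ee_rot: [3.139, 0.116, -0.0]
force: [0.3, 0.5, -0.6]
width: 0.196
gripper_force: 12.0
```

```bash
python3 - <<'E'
from h import *
s=arm.observe();print(s['clock'],s['width'],s['gripper_force'],s['force'],tool()[0],s['joints'][6])
togo([.4343,.3011,.1],11.2+90)
E
```

```text
21.65 0.19615112829119655 12.000026106834412 [ 0.34561187  0.52627932 -0.61267752] [0.59481047 0.32207204 0.00566318] -2.2281470072909326
tool shift cm [-16.16   0.91  -9.43] turn rad [ 0.     0.    -0.122]
```

Request:
{"name": "send_rows", "arguments": {"increments": [[1,[0,0,-1],[0,0,0]],[1,[0,0,-3],[0,0,0]],[1,[-1.2,0.1,-3],[0,0,0]],[1,[-3,0.2,0],[0,0,0]],[1,[-4,0.2,0],[0,0,0]]]}}

```text
clock: 22.15
position: [0.5148, 0.3113, 0.0776]
ee_rot: [-3.138, -0.113, -0.006]
force: [-1.2, 0.4, -1.6]
width: 0.197
gripper_force: 12.0
```

Request:
{"name": "send_rows", "arguments": {"increments": [[1,[-4,0.2,0],[0,0,0]],[1,[-4,0.2,0],[0,0,0]],[1,[0,0,0],[0,0,-0.06]],[1,[0,0,0],[0,0,-0.06]],[1,[0,0,0],[0,0,0]]]}}

```text
clock: 22.65
position: [0.434, 0.3014, 0.0766]
ee_rot: [-3.126, -0.306, -0.002]
force: [0.2, 0.3, 0.1]
width: 0.193
gripper_force: 12.0
```

Request:
{"name": "send_rows", "arguments": {"increments": [[1,[0,0,0],[0,0,0]],[1,[0,0,0],[0,0,0]]]}}

```text
clock: 22.85
position: [0.4342, 0.3012, 0.0759]
ee_rot: [-3.127, -0.301, -0.0]
force: [0.2, 0.2, 0.8]
width: 0.198
gripper_force: 12.0
```

```bash
python3 - <<'E'
from h import *
s=arm.observe();print(s['clock'],s['width'],s['gripper_force'],tool()[0])
togo([.4343,.3011,.0097],11.2+90)
p,im=grab('wrist');cv2.imwrite('pics/w12.png',im[:,:,::-1])
E
```

```text
22.85 0.19845435436332393 11.999885737895966 [0.43423283 0.30119777 0.07590728]
tool shift cm [0.   0.01 6.62] turn rad [-0.    -0.    -0.003]
```

View pics/w12.png

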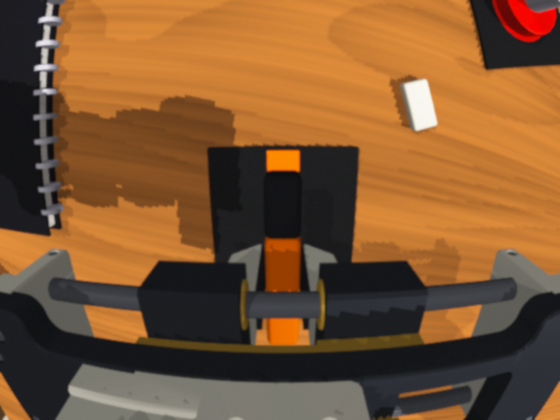

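The marker is lined up with its printed bar (bar end at (283,150), cap end at (283,171)). I'll check the mat centre once more and lower.

```bash
python3 - <<'E'
from h import *
p=arm.camera_params('wrist');u=np.array([np.cos(np.radians(11.2)),np.sin(np.radians(11.2))])
print('bar centre',cast(p,[[283,150]],.004,True)-.052*u,'mat',cast(p,[[208,148],[358,147]],.004,True).mean(0)-.055*u,'marker',cast(p,[[283,171]],.088,True)-.05*u)
E
```

```text
bar centre [[0.43262335 0.30031185]] mat [0.43220177 0.30018647] marker [[0.43575534 0.30125921]]
```

Request:
{"name": "send_rows", "arguments": {"increments": [[1,[0,0,2],[0,0,0]],[1,[0,0,2.5],[0,0,0]],[1,[0,0,1.3],[0,0,0]],[1,[0,0,0.3],[0,0,0]],[1,[0,0,0],[0,0,0]]]}}

```text
clock: 23.4
position: [0.4338, 0.3011, 0.0146]
ee_rot: [3.126, 0.303, -0.001]
force: [0.2, -0.2, -0.1]
width: 0.194
gripper_force: 12.0
```

Request:
{"name": "send_rows", "arguments": {"increments": [[1,[-0.2,0,0.2],[0,0,0]],[1,[0,0,0.1],[0,0,0]],[1,[0,0,0.1],[0,0,0]],[1,[0,0,0],[0,0,0]],[1,[0,0,0],[0,0,0]]]}}

```text
clock: 23.9
position: [0.4321, 0.3008, 0.0109]
ee_rot: [-3.127, -0.304, -0.001]
force: [0.4, -0.1, 0.7]
width: 0.195
gripper_force: 12.0
```

```bash
python3 - <<'E'
from h import *
s=arm.observe();print(s['clock'],s['force'],tool()[0]);togo([.433,.301,.0097],101.2)
E
```

```text
23.9 [ 0.43847888 -0.06749823  0.69744333] [0.43210583 0.30082893 0.01093165]
tool shift cm [0.09 0.   0.12] turn rad [-0.    -0.    -0.002]
```

Request:
{"name": "send_rows", "arguments": {"increments": [[1,[0,0,0.1],[0,0,0]],[1,[0,0,0],[0,0,0]],[4,[0,0,0],[0,0,0]],[4,[0,0,0],[0,0,0]],[4,[0,0,0],[0,0,0]]]}}

```text
clock: 24.4
position: [0.432, 0.3008, 0.0097]
ee_rot: [3.127, 0.304, 0.0]
force: [-0.5, -0.5, -0.9]
width: 0.401
gripper_force: 0.0
```

Request:
{"name": "send_rows", "arguments": {"increments": [[4,[0,0,-1],[0,0,0]],[4,[0,0,-3],[0,0,0]],[4,[0,0,-4],[0,0,0]],[4,[0,0,-4],[0,0,0]],[4,[0,0,-4],[0,0,0]]]}}

```text
clock: 24.9
position: [0.4316, 0.3007, 0.1721]
ee_rot: [-3.127, -0.304, -0.0]
force: [0.3, 0.5, -0.5]
width: 0.435
gripper_force: 0.0
```

Request:
{"name": "send_rows", "arguments": {"increments": [[4,[0,0,0],[0,0,0]],[4,[0,0,0],[0,0,0]]]}}

```text
clock: 25.1
position: [0.4324, 0.3011, 0.1712]
ee_rot: [-3.126, -0.303, -0.004]
force: [-0.0, -0.1, -0.8]
width: 0.436
gripper_force: 0.0
```

```bash
python3 - <<'E'
from h import *
s=arm.observe();print(s['clock'],s['force'],tool()[0])
p,im=grab('wrist');cv2.imwrite('pics/w13.png',im[:,:,::-1])
p,im=grab('scene');cv2.imwrite('pics/s13.png',im[:,:,::-1])
E
```

```text
25.1 [-0.02546433 -0.09227264 -0.79180942] [0.4324349  0.30109177 0.17118717]
```

View pics/w13.png

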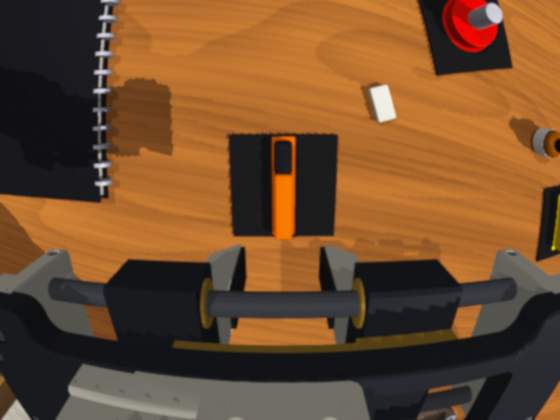

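View pics/s13.png

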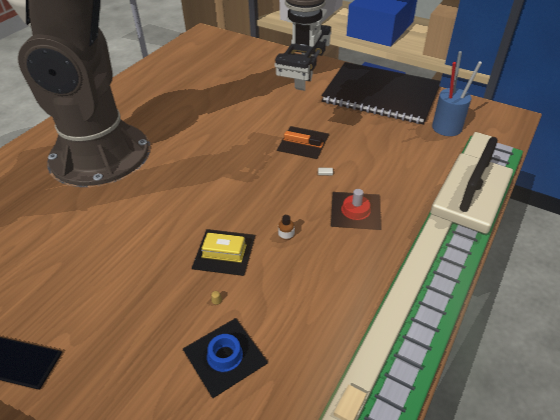

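Everything is in place: marker on its mat, weight (356,206), tin (223,247) and tape (225,352), with the bottle and thimble unmoved. I'll do a numeric check of the marker's ends before handing in.

```bash
python3 - <<'E'
from h import *
im=cv2.imread('pics/w13.png');p=arm.camera_params('wrist')
h=cv2.cvtColor(im,cv2.COLOR_BGR2HSV)
print([(y,*map(int,h[y,283])) for y in list(range(133,145))+list(range(230,243))])
q=cast(p,[[284,239]],.022,True)[0];u=np.array([np.cos(np.radians(11.2)),np.sin(np.radians(11.2))])
print('marker centre from near end',q+.05*u,'cap end',[cast(p,[[283,y]],.022,True)[0]-.05*u for y in(140,142)],'mat c',cast(p,[[230,135],[337,135],[335,236],[235,236]],.004,True).mean(0))
E
```

```text
[(133, 13, 182, 112), (134, 11, 157, 70), (135, 10, 175, 80), (136, 12, 238, 153), (137, 13, 255, 206), (138, 13, 255, 210), (139, 13, 255, 176), (140, 13, 255, 117), (141, 9, 193, 58), (142, 176, 66, 27), (143, 120, 20, 25), (144, 120, 26, 29), (230, 15, 255, 247), (231, 15, 255, 247), (232, 15, 255, 246), (233, 15, 255, 246), (234, 15, 255, 246), (235, 15, 255, 246), (236, 15, 255, 246), (237, 15, 255, 243), (238, 14, 255, 232), (239, 13, 225, 202), (240, 14, 200, 175), (241, 14, 189, 169), (242, 14, 189, 170)]
marker centre from near end [0.43158637 0.2984595 ] cap end [array([0.43144384, 0.29933169]), array([0.42958202, 0.29896616])] mat c [0.43140317 0.29788406]
```

Marker and mat centres agree within about 1–2 mm.

```bash
python3 -c "
from cell import arm
print(arm.sign_off())"
```

```text
the job is handed in; nothing more can be done
None
```

I placed all four tools flat and centred on their mats, with the tin and marker lined up with their prints and the bottle and thimble left where they stood, and handed the job in at about 25 s.

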